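# Set and lock the sprung leg of a pastry stand

### The job

Take hold of the black grip on top of the pastry stand's spring-loaded leg and push it down until the middle of its white band is level with the red pointer. Keeping hold of it there, turn your hand about the leg so that your fingers push the orange cam lever round anticlockwise (seen from above) until it is fully closed. Finish while still holding the leg at that height, and leave everything else on the counter where it is.

Things in the scene. Friction and masses are not known exactly. Their poses are not given: they have to be found in the camera images.
- stand: Lower half of a two-tier pastry stand: round wooden plate (200 mm wide, 20 mm high) with an upright steel sleeve. Fixed. Origin: centre of its underside, z up; sleeve, lever, leg and grip share the upright axis through it. Its yaw varies (up to 0.5 rad). The bent pointer rod (fixed steel, 8 mm thick) stands 78 mm from the axis in the stand's -y direction.
- cam_lever (a joint): Angle of the orange cam lever about the upright axis, rad, growing anticlockwise from above: 0 open, 0.92 fully closed (hard stop). At value q the paddle lies in direction stand yaw + 0.349 + q from the axis. Starts between 0 and 0.15. Friction only (0.06 N m), no spring: it stays where it is left.
- lever_paddle (a point): Middle of the lever's upright orange paddle, 41 mm from the axis, 143 mm above the worktop. The paddle is a plate 8 mm thick, edge-on to the axis, 26 to 56 mm from the axis and 98 to 188 mm high: fingers holding the grip at the marked height push it round with their side. A 19 mm wide finger meets it when about 0.5 rad short of its direction.
- leg_band (a point): Centre, on the axis, of the white band (39 mm wide, 10 mm high) on the sliding leg. The leg only slides up and down, 90 mm of travel. A spring drives it up: it starts at the top (band centre 205 mm above the worktop; 115 mm when fully down) and needs 3 to 7 N to push and keep it down; let go, it rises again, even with the lever closed.
- grip_middle (a point): Middle, on the axis, of the black ribbed round grip on top of the leg: 40 mm wide, 40 mm high, directly above the band, this point 26 mm above the band's centre. It turns freely without end on the leg about the upright axis, so it can be held tight while the hand turns. Grasp it from above with one finger on each side.
- pointer_tip (a point): Point of the red cone of the height pointer, 46 mm from the axis, aimed level at the leg. Its height is the length mark and varies from start to start (130 to 160 mm above the worktop). Nothing of the pointer is more than 6 mm higher than this point.
- top_plate: Bystander, to be left alone: a brown round saucer, 200 mm wide, 20 mm high, lying flat. Origin: centre of its underside.
- cup_green: Bystander, to be left alone: a small green espresso cup, 56 mm high. Origin: centre of its underside.
- cup_white: Bystander, to be left alone: a small white espresso cup, 53 mm high. Origin: centre of its underside.
- sugar: Bystander, to be left alone: a glass shaker with a grey top, 44 mm wide, 90 mm high. Origin: centre of its underside.
- timer: Bystander, to be left alone: a red and white kitchen timer, 65 mm wide, 54 mm high. Origin: centre of its underside.
- cherries: Bystander, to be left alone: a tin with cherries on its side, 75 mm wide, 58 mm high. Origin: centre of its underside.
- peeler: Bystander, to be left alone: a black-handled peeler lying flat, 170 mm long, 18 mm high. Origin: centre of its underside.

How it is judged (in metres and radians):
On the way:
1. the leg is held by the fingers with its band level with the pointer (within 5 mm) while the lever is still open (below 0.4 rad) (z of leg_band in the frame of pointer_tip between -0.005 and 0.005 m and contact force between the fingers and leg above 2 N and value of joint cam_lever below 0.4 rad), for 0.2 s.
At the end, for the whole second after the job is handed in: The fingers still hold the leg (contact force over 2 N), its white band's centre is within 5 mm of the pointer's height, and the cam lever is closed (over 0.82 of 0.92 rad) (z of leg_band in the frame of pointer_tip between -0.005 and 0.005 m and contact force between the fingers and leg above 2 N and value of joint cam_lever above 0.82 rad); the arm keeps its last pose, push and grip.
It fails at once if the lever is swung past half closed (0.45 rad) while the band is more than 10 mm off the pointer's height (value of joint cam_lever above 0.45 rad and not (z of leg_band in the frame of pointer_tip between -0.01 and 0.01 m)).
It fails at once if a bystander is shifted by more than 30 mm (distance of any of top_plate, cup_green, cup_white, sugar, timer, cherries, peeler from where it was at the start of the episode above 0.03 m).
It also fails if it takes over 35 s, if anything falls off the work surface, if the arm or the gripper's body presses on something with over 40 N, if the wrist force passes 120 N, or if a joint passes its speed limit or range.

### The arm

A 6-joint arm with a two-finger parallel gripper is mounted at the origin on a cart in front of the work surface, level with it; the furniture and walls round the work are solid. World frame = base frame: x ahead of the robot, y to its left, z up, the work surface at z = 0. Lengths are in mm, angles in rad, forces in N, time in s.
With the tool pointing down it reaches from about 350 to 975 mm from the base axis. Payload 7.1 kg.
Tool frame: the origin (TCP) lies midway between the tips of the shut fingers; the grasp point (between the pads) lies 19 mm behind it; z points along the fingers, y is the line along which they close (so a half turn about z gives the same grasp; the last joint's range is limited). The gripper opens to 88 mm and grips with 3 to 60 N. Pads are 20 mm wide; open, the fingers measure 115 mm over their backs; the gripper's body (75 mm by 178 mm) begins 61 mm behind the grasp point.
Start: joints at [1.116, 0.423, 1.63, -0, 1.089, -0.019], TCP at [263.802, 566.58, 198.175] pointing down, gripper open.
Joint ranges: [-3, 3], [-0.9, 2.11], [0.09, 2.58], [-1.31, 4.45], [0.11, 2.69], [-2.54, 2.54]. Speed limits (rad/s): [2.39, 2.39, 3.01, 3.14, 3.14, 3.14].

### API

Orientations are given as a rotation vector (axis times angle).
In Python, from workcell import ctrl gives the robot as it stands. The module is installed in compiled form; this text tells all that it offers.
- The arm moves only by the tool servo_tool, never from a script. Its argument "increments" is a list of rows, each a list of 7 numbers: the shift along the world's x, y, z in cm, then the turn, a rotation vector about the world's x, y, z in degrees, then the opening, from -1 (shut) to 1 (fully open). A call has 1 to 20 rows; each row is the pose to reach, as a shift and turn from the pose commanded when the call began; what a row does not reach only later rows make up. A row lasts 1/12 s, in which the tool goes at most 41.7 mm and 7.16 degrees, less where a joint would pass 70% of its speed; a pose out of reach is approached as far as the arm can. A call with a gripper value outside its range is refused whole. The fingers move at their own pace and stop on an object; the grip force is fixed at half the most. Time passes only in rows, so rows that repeat a pose let the fingers close. It gives the time, the measured TCP pose, the force, the opening and the grip force at its end, in the units of the state.
- ctrl.get_obs(): the state, without advancing time (a new reading comes with each control period).
- ctrl.get_image(name): name is "side" or "top" or "wrist"; returns a dict with "image" (480x640x3 uint8, red, green, blue), "fx", "fy", "cx", "cy" (pixels), "k1" (the pictures are not rectified: a ray, as slopes to the right and down, at radius r is drawn at 1 + k1 r^2 times it, then the intrinsics apply), "extrinsics" (4x4, takes a point from camera to world coordinates); the wrist camera has in their place "tool_from_camera" (4x4, takes a point from camera to tool coordinates, whose origin is the TCP and whose axes are the flange's). Camera axes: x right, y up, looking along -z (the intrinsics and any distortion apply to the point x, -y, -z); pixel columns grow to the right and rows downward; lengths in mm; the calibration is good to about 2 mm. A picture is of the moment at which its call begins: read the wrist's pose just before it. There is no depth.
- ctrl.close_job(): hands the job in; it is judged then, once.
The state is a dict: "t": time; "qpos": joint angles; "qvel": joint speeds; "joint_torque": joint torques, N m; "ee_pos": TCP position; "orientation": TCP orientation; "ft_force": force on the tool from outside, world axes, zero at the start; "moment": the same for the moment, N m; "width": finger opening in mm; "grasp_force": force on a finger pad.
Only numpy, scipy, OpenCV 4.12 (cv2) and the standard library are available. Lean on these libraries where they do the work, as an engineer would, in place of code of your own. Each camera call takes 0.05 s, during which the arm holds its last target. There are 200 camera calls.

## Working session

There is one attempt and no reset: what is moved stays moved. The work goes in short steps, Python scripts to look and compute and a tool call to move; the robot and the scene stay as the last step left them, time stands still between calls to the robot, and variables do not carry over. Pictures are saved under pics/ and viewed, at most 10 in all, crops included, and the job is handed in when it is done.

Besides the shell and the picture viewer there is one more tool, called after ">>>" as a command line: name --pt "numbers of a row" for each row, then --argument value for the rest. servo_tool: Moves the arm, as the interface text tells. Its arguments: {"type":"object","properties":{"increments":{"type":"array","items":{"type":"array","items":{"type":"number"}}}},"required":["increments"]}

```bash
mkdir -p pics; cat > h.py <<'E'
import numpy as np, cv2
from workcell import ctrl
def grab(n,f=None):
    d=ctrl.get_image(n)
    if f: cv2.imwrite(f,cv2.cvtColor(d['image'],cv2.COLOR_RGB2BGR))
    return d
def ray(d,u,v,E=None):
    K=np.array([[d['fx'],0,d['cx']],[0,d['fy'],d['cy']],[0,0,1.]])
    s=cv2.undistortPoints(np.array([[[u,v]]],float),K,np.array([d['k1'],0,0,0.]),None)[0,0] if 0 else None
    x,y=(u-d['cx'])/d['fx'],(v-d['cy'])/d['fy']
    a,b=x,y
    for _ in range(20):
        k=1+d['k1']*(a*a+b*b); a,b=x/k,y/k
    E=d['extrinsics'] if E is None else E
    E=np.array(E); r=E[:3,:3]@np.array([a,-b,-1]); return E[:3,3],r
def onz(d,u,v,z):
    o,r=ray(d,u,v); return o+r*(z-o[2])/r[2]
def two(d1,p1,d2,p2):
    o1,r1=ray(d1,*p1); o2,r2=ray(d2,*p2)
    s=np.linalg.lstsq(np.c_[r1,-r2],o2-o1,rcond=None)[0]
    a,b=o1+s[0]*r1,o2+s[1]*r2; return (a+b)/2,np.linalg.norm(a-b)
E
python3 - <<'E'
from h import *
for n in('side','top'):
    d=grab(n,f'pics/{n}0.png'); print(n,d['fx'],d['k1'],np.round(d['extrinsics'],2).tolist())
print(ctrl.get_obs())
E
```

```text
side 492.37688156385974 0.009189328300690166 [[0.22, 0.86, -0.47, 106.61], [-0.98, 0.19, -0.1, -111.31], [-0.0, 0.48, 0.88, 1093.84], [0.0, 0.0, 0.0, 1.0]]
top 578.8616204429601 -0.13845663415815773 [[0.01, 0.98, -0.18, 365.44], [-1.0, 0.01, -0.0, -11.0], [-0.0, 0.18, 0.98, 1487.01], [0.0, 0.0, 0.0, 1.0]]
{'t': 0.1, 'qpos': array([ 1.11600759e+00,  4.23760220e-01,  1.63060298e+00, -1.77113002e-05,
        1.08862255e+00, -1.90325016e-02]), 'qvel': array([ 3.49225585e-05, -1.54167397e-03, -1.05497320e-03, -9.01059223e-04,
        8.77560813e-04, -5.39428432e-04]), 'joint_torque': array([ 5.48487242e-04, -5.45619285e+01, -2.74325967e+01,  6.46663830e-02,
        1.88059837e-02, -4.24766790e-05]), 'ee_pos': array([263.57222038, 566.10841582, 197.48625021]), 'orientation': array([-6.79001467e-01, -3.06701784e+00,  2.13272189e-03]), 'ft_force': array([0.29649695, 0.35954559, 0.18099389]), 'moment': array([-0.01151947,  0.03409277,  0.02663116]), 'grasp_force': 0.0, 'width': 87.6252719318162}
```

View pics/side0.png

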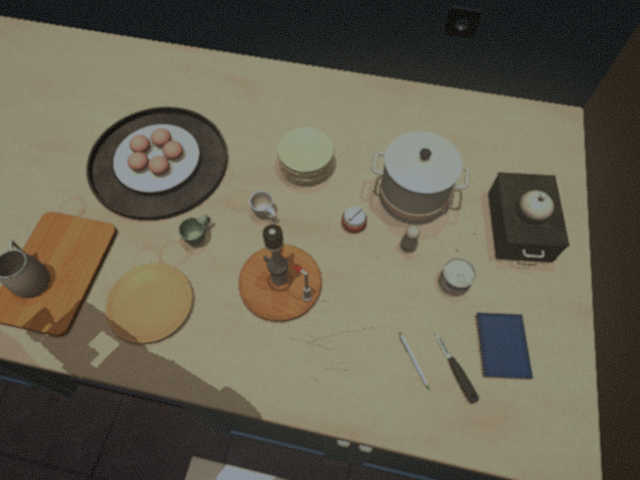

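View pics/top0.png

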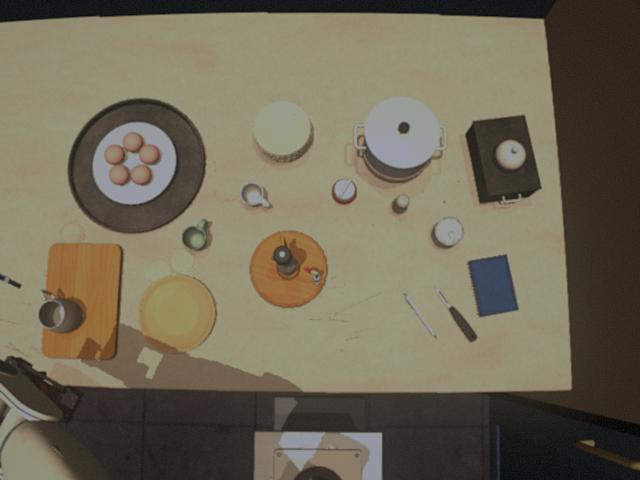

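Both views show the stand: plate centre near side (280,282) and top (288,269), pointer to the right near side (305,280) and top (315,274). I'll zoom in and fit the plate.

```bash
python3 - <<'E'
from h import *
cs=[]
ds={}
for n,(x,y) in dict(side=(225,215),top=(235,215)).items():
    d=grab(n); ds[n]=d; im=cv2.cvtColor(d['image'],cv2.COLOR_RGB2BGR)
    cs.append(cv2.resize(im[y:y+115,x:x+110],None,fx=3.6,fy=4.8 if 0 else 3.6,interpolation=cv2.INTER_CUBIC))
    hsv=cv2.cvtColor(im,cv2.COLOR_BGR2HSV)
    m=((hsv[...,0]<16)&(hsv[...,1]>110)&(hsv[...,2]>50)).astype(np.uint8)
    m[:,:x]=0;m[:,x+110:]=0;m[:y]=0;m[y+115:]=0
    c=max(cv2.findContours(m,0,1)[0],key=cv2.contourArea); e=cv2.fitEllipse(cv2.convexHull(c))
    print(n,e,onz(d,*e[0],20))
    r=((hsv[...,0]<5)|(hsv[...,0]>174))&(hsv[...,1]>150)
    r[:,:x]=0;r[:,x+110:]=0;r[:y]=0;r[y+115:]=0
    ys,xs=np.nonzero(r); print('red',len(xs),list(zip(xs,ys))[:40])
cv2.imwrite('pics/c1.png',np.hstack(cs))
E
```

```text
side ((279.6606750488281, 282.7958068847656), (75.25045776367188, 82.57539367675781), 80.61022186279297) [550.95447689  75.54823466  20.        ]
red 14 [(np.int64(296), np.int64(267)), (np.int64(297), np.int64(267)), (np.int64(298), np.int64(267)), (np.int64(299), np.int64(267)), (np.int64(296), np.int64(268)), (np.int64(297), np.int64(268)), (np.int64(298), np.int64(268)), (np.int64(299), np.int64(268)), (np.int64(296), np.int64(269)), (np.int64(297), np.int64(269)), (np.int64(298), np.int64(269)), (np.int64(299), np.int64(269)), (np.int64(298), np.int64(270)), (np.int64(299), np.int64(270))]
top ((288.2228698730469, 268.88104248046875), (76.09092712402344, 76.99661254882812), 65.6319351196289) [557.79335814  77.15176356  20.        ]
red 11 [(np.int64(306), np.int64(269)), (np.int64(307), np.int64(269)), (np.int64(308), np.int64(269)), (np.int64(310), np.int64(269)), (np.int64(307), np.int64(270)), (np.int64(308), np.int64(270)), (np.int64(309), np.int64(270)), (np.int64(310), np.int64(270)), (np.int64(308), np.int64(271)), (np.int64(309), np.int64(271)), (np.int64(310), np.int64(271))]
```

View pics/c1.png

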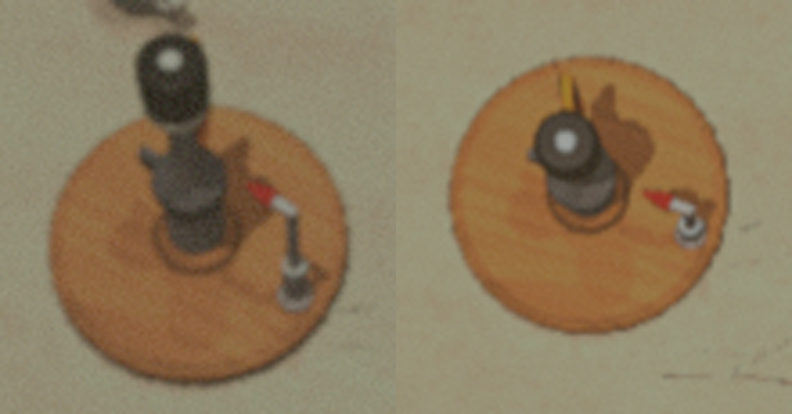

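The crop shows the black grip (head at left of axis by parallax), the orange paddle pointing away from the robot (+x), and the red pointer tip at side ≈(293.9,266.1) and top ≈(304.2,268.6).

```bash
python3 - <<'E'
from h import *
s=grab('side');t=grab('top')
P,g=two(s,(293.9,266.1),t,(304.2,268.6)); print('tip',P,g)
# grip top disc centre (z=251): silver spot
print('griptop',onz(s,225+169/3.6,215+62/3.6,251),onz(t,235+(565-396)/3.6,215+141/3.6,251), two(s,(225+169/3.6,215+62/3.6),t,(235+169/3.6,215+141/3.6)))
c=np.array([554,76])
for C in (c,onz(t,235+169/3.6,215+141/3.6,251)[:2]):
    v=P[:2]-C; print('yaw',np.arctan2(v[1],v[0])+np.pi/2,np.hypot(*v))
    for p in((568,75),(568,108)):
        Q=onz(t,235+(p[0]-396)/3.6,215+p[1]/3.6,188)[:2]; v=Q-C; print('paddle',Q,np.arctan2(v[1],v[0]),np.hypot(*v))
d=grab('wrist'); print(np.round(d['tool_from_camera'],3).tolist(),d['fx'],d['k1'])
E
```

```text
tip [541.60671017  32.6659071  149.42301202] 1.1066152457431637
griptop [557.18602313  77.46633367 251.        ] [559.45567208  77.43354111 251.        ] (array([560.09899283,  78.20981212, 245.85579368]), np.float64(0.8799162755510467))
yaw -0.27855822804292574 45.07146814443214
paddle [611.77080324  80.88814976] 0.08441174529307095 57.97723445069021
paddle [590.50503313  80.46211651] 0.12162955600342783 36.77673079064951
yaw -0.3793872328114536 48.19467290367588
paddle [611.77080324  80.88814976] 0.06593886552601834 52.42906893034859
paddle [590.50503313  80.46211651] 0.09723308170674123 31.196716024746728
[[0.0, 0.961, 0.277, 75.927], [1.0, -0.0, 0.0, -0.478], [0.0, 0.277, -0.961, -186.69], [0.0, 0.0, 0.0, 1.0]] 377.78749857534035 0.02192286908276555
```

>>> servo_tool --pt "0 0 6 0 0 -7 1" --pt "4 -6 11 0 0 -14 1" --pt "8 -12 12 0 0 -21 1" --pt "12 -18 12 0 0 -28 1" --pt "14 -22 12 0 0 -35 1" --pt "16 -26 12 0 0 -42 1" --pt "18 -30 12 0 0 -49 1" --pt "20 -33 12 0 0 -56 1" --pt "22 -36 12 0 0 -63 1" --pt "24 -39 12 0 0 -70 1" --pt "26 -42 12 0 0 -77 1" --pt "27 -44 12 0 0 -84 1" --pt "28 -46 12 0 0 -91 1" --pt "29 -48 12 0 0 -98 1" --pt "29.3 -48.9 12 0 0 -102.3 1" --pt "29.3 -48.9 12 0 0 -102.3 1" --pt "29.3 -48.9 12 0 0 -102.3 1" --pt "29.3 -48.9 12 0 0 -102.3 1"

```text
t: 1.85
ee_pos: [556.4, 77.7, 318.0]
orientation: [-2.814, -1.395, 0.001]
ft_force: [-0.1, -0.6, -0.6]
width: 87.9
grasp_force: 0.0
```

```bash
cat >> h.py <<'E'
from scipy.spatial.transform import Rotation as R
def wrist(f=None):
    o=ctrl.get_obs(); d=grab('wrist',f)
    T=np.eye(4);T[:3,:3]=R.from_rotvec(o['orientation']).as_matrix();T[:3,3]=o['ee_pos']
    d['extrinsics']=T@np.array(d['tool_from_camera']); d['T']=T; return d
E
python3 - <<'E'
from h import *
d=wrist('pics/w1.png'); print(ctrl.get_obs()['ee_pos'],d['T'][:3,1],ctrl.get_obs()['qpos'])
E
```

```text
[556.20844907  78.43482247 318.04096645] [ 0.79578452 -0.60557928 -0.00085466] [1.18618475e-01 2.11548097e-01 1.64437205e+00 5.04137243e-04
 1.28620620e+00 7.67710255e-01]
```

View pics/w1.png

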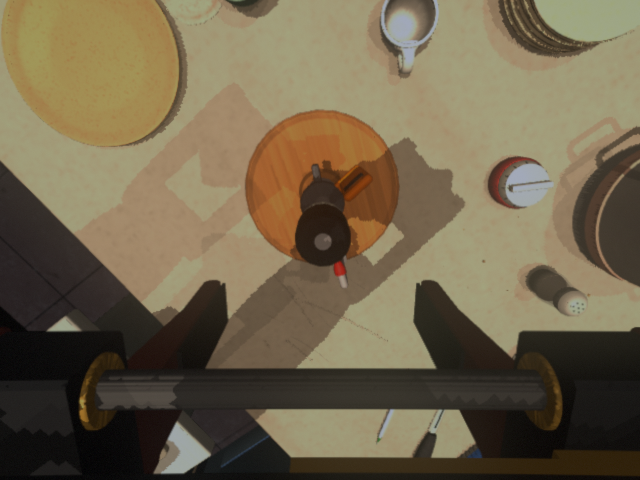

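The wrist view shows the plate centre near (322,187), grip top spot at (323,240), orange paddle at (355,180), and the pointer cone at (340,270), partly under the grip.

```bash
python3 - <<'E'
from h import *
d=wrist(); im=cv2.cvtColor(d['image'],cv2.COLOR_RGB2HSV)
m=((im[...,0]<16)&(im[...,1]>120)&(im[...,2]>60)).astype(np.uint8); m[:,:235]=0;m[:,410:]=0;m[:100]=0;m[280:]=0
c=max(cv2.findContours(m,0,1)[0],key=cv2.contourArea); e=cv2.fitEllipse(cv2.convexHull(c)); print(e,onz(d,*e[0],20))
C=onz(d,323,240,252);print('grip',C, 'disc l/r',onz(d,296,236,251),onz(d,350,236,251))
print('tool frame',np.linalg.inv(d['T'])@np.r_[C,1])
print('pointer ball',onz(d,344,284,150))
for p in((337,192),(368,166)):
    Q=onz(d,*p,188)[:2];print('paddle',Q,np.arctan2(*(Q-C[:2])[::-1]),np.hypot(*(Q-C[:2])))
E
```

```text
((322.19805908203125, 186.8837127685547), (153.64324951171875, 153.76986694335938), 72.67081451416016) [563.40581456  84.51681807  20.        ]
grip [560.20444296  80.60568776 252.        ] disc l/r [546.81140835  94.03624437 251.        ] [576.74823622  71.33481655 251.        ]
tool frame [ 4.14657083  1.91809495 66.03950889  1.        ]
pointer ball [532.28676206   7.62938958 150.        ]
paddle [584.19141113  92.27782042] 0.45287275003039584 26.67608147468679
paddle [617.26859986  94.08682685] 0.23199176380389458 58.634964944169596
```

>>> servo_tool --pt "0.3 0.1 -2 0 0 0 1" --pt "0.3 0.1 -4 0 0 0 1" --pt "0.3 0.1 -6 0 0 0 1" --pt "0.3 0.1 -8 0 0 0 1" --pt "0.3 0.1 -9.5 0 0 0 1" --pt "0.3 0.1 -10.2 0 0 0 1" --pt "0.3 0.1 -10.2 0 0 0 1" --pt "0.3 0.1 -10.2 0 0 0 -1" --pt "0.3 0.1 -10.2 0 0 0 -1" --pt "0.3 0.1 -10.2 0 0 0 -1" --pt "0.3 0.1 -10.2 0 0 0 -1" --pt "0.3 0.1 -10.2 0 0 0 -1" --pt "0.3 0.1 -10.2 0 0 0 -1" --pt "0.3 0.1 -10.2 0 0 0 -1" --pt "0.3 0.1 -10.2 0 0 0 -1"

```text
t: 3.2
ee_pos: [559.3, 78.9, 216.2]
orientation: [-2.814, -1.394, 0.001]
ft_force: [-2.7, 2.2, 2.9]
width: 38.9
grasp_force: 30.0
```

```bash
python3 - <<'E'
from h import *
d=wrist(); cv2.imwrite('pics/w2.png',cv2.cvtColor(d['image'],cv2.COLOR_RGB2BGR)); o=ctrl.get_obs(); print(o['ee_pos'],o['ft_force'],o['width'],o['grasp_force'])
E
```

```text
[559.31704787  78.93392643 216.26614859] [-1.45625814  1.9419349   2.26285057] 38.74654829266936 30.001401524059474
```

View pics/w2.png

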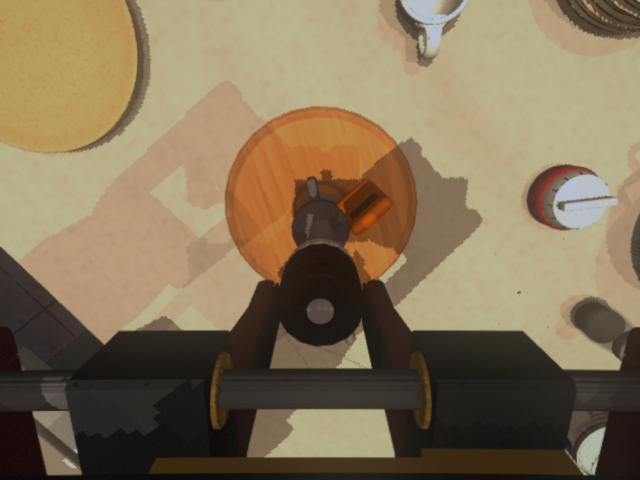

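The grip is firmly held: width 38.9 mm, centred at (559.3, 78.9). I need a finer pointer height, so I'll turn the hand while it is still above lever and pointer height (the grip turns freely). That puts the wrist camera on the pointer's side.

>>> servo_tool --pt "0 0 0 0 0 7 -1" --pt "0 0 0 0 0 14 -1" --pt "0 0 0 0 0 21 -1" --pt "0 0 0 0 0 28 -1" --pt "0 0 0 0 0 35 -1" --pt "0 0 0 0 0 42 -1" --pt "0 0 0 0 0 49 -1" --pt "0 0 0 0 0 56 -1" --pt "0 0 0 0 0 63 -1" --pt "0 0 0 0 0 70 -1" --pt "0 0 0 0 0 77 -1" --pt "0 0 0 0 0 84 -1" --pt "0 0 0 0 0 91 -1" --pt "0 0 0 0 0 98 -1" --pt "0 0 0 0 0 105 -1" --pt "0 0 0 0 0 112 -1" --pt "0 0 0 0 0 119 -1" --pt "0 0 0 0 0 126 -1" --pt "0 0 0 0 0 133 -1" --pt "0 0 0 0 0 140 -1"

```text
t: 4.92
ee_pos: [560.7, 79.8, 216.4]
orientation: [-0.357, 3.119, 0.003]
ft_force: [1.5, 6.1, -0.4]
width: 38.6
grasp_force: 30.0
```

```bash
python3 - <<'E'
from h import *
import pickle
d=wrist(); pickle.dump(d,open('a.pkl','wb')); cv2.imwrite('pics/a.png',cv2.cvtColor(d['image'],cv2.COLOR_RGB2BGR)); print(d['T'],ctrl.get_obs()['qvel'],ctrl.get_obs()['ft_force'])
E
```

```text
[[-9.74121114e-01 -2.26018693e-01  1.89884815e-03  5.60683542e+02]
 [-2.26014682e-01  9.74121598e-01  2.11546124e-03  7.97554957e+01]
 [-2.32784278e-03  1.63154789e-03 -9.99995960e-01  2.16351973e+02]
 [ 0.00000000e+00  0.00000000e+00  0.00000000e+00  1.00000000e+00]] [-1.45376858e-04  2.94654105e-04 -1.63300804e-04  3.50478585e-04
  2.52863480e-03  2.65245277e-01] [ 1.55013321  5.27583561 -1.50412973]
```

>>> servo_tool --pt "0 0 0 0 0 7 -1" --pt "0 0 0 0 0 14 -1" --pt "0 0 0 0 0 21 -1" --pt "0 0 0 0 0 28 -1" --pt "0 0 0 0 0 35 -1" --pt "0 0 0 0 0 40 -1" --pt "0 0 0 0 0 40 -1" --pt "0 0 0 0 0 40 -1"

```text
t: 5.63
ee_pos: [560.3, 80.2, 216.3]
orientation: [-1.394, 2.813, 0.003]
ft_force: [0.7, 8.6, 0.4]
width: 38.6
grasp_force: 30.0
```

```bash
python3 - <<'E'
from h import *
import pickle
d=wrist(); pickle.dump(d,open('b.pkl','wb'));print(d['T'],ctrl.get_obs()['qpos'][5])
b=cv2.cvtColor(d['image'],cv2.COLOR_RGB2BGR); a=cv2.imread('pics/a.png')
cv2.imwrite('pics/ab.png',np.hstack([cv2.resize(i[150:400,220:420],None,fx=2,fy=2,interpolation=cv2.INTER_CUBIC) for i in(a,b)]))
E
```

```text
[[-6.05403939e-01 -7.95917386e-01  1.25940791e-03  5.60340283e+02]
 [-7.95912712e-01  6.05404841e-01  2.81660587e-03  8.02343183e+01]
 [-3.00423722e-03  7.02805524e-04 -9.99995240e-01  2.16343052e+02]
 [ 0.00000000e+00  0.00000000e+00  0.00000000e+00  1.00000000e+00]] -2.372794491156948
```

View pics/ab.png

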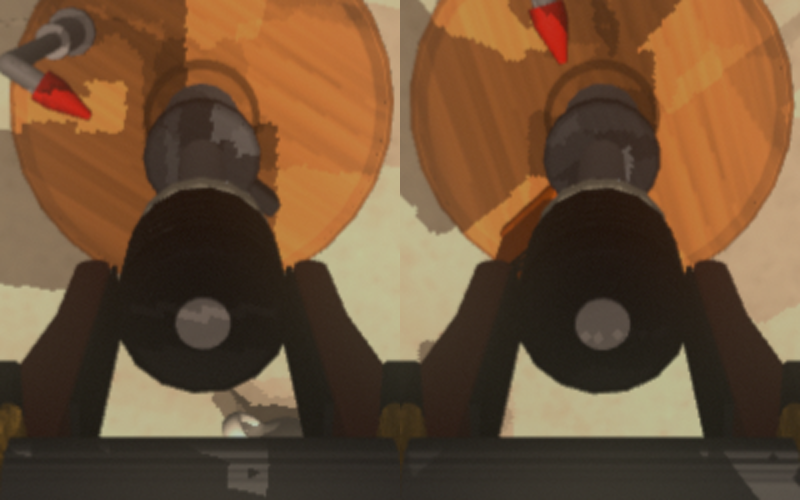

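Both views clearly show the red tip: a at (266,208.5), b at (301.5,181.5).

```bash
python3 - <<'E'
from h import *
import pickle
a,b=[pickle.load(open(f+'.pkl','rb')) for f in 'ab']
P,g=two(a,(266,208.5),b,(301.5,181.5));print('tri',P,g)
A=np.array([560,79.5]); v=P[:2]-A; print(np.hypot(*v),'yaw',np.arctan2(v[1],v[0])+np.pi/2)
for d,p in((a,(266,208.5)),(b,(301.5,181.5))):
    o,r=ray(d,*p)
    for z in(140,145,150,155): 
        q=(o+r*(z-o[2])/r[2])[:2]-A; print(z,np.hypot(*q).round(1),(np.arctan2(q[1],q[0])+1.5708).round(3))
# check: grip top edge/spot centre via tool axis at z 252
for d,p in((a,(321.5,311)),(b,(321.5,311))): print(onz(d,*p,251))
E
```

```text
tri [543.55631235  36.94790957 145.79733635] 0.41336075250685456
45.61880383964455 yaw -0.3687594388490121
140 45.5 -0.335
145 45.5 -0.362
150 45.4 -0.389
155 45.4 -0.415
140 45.2 -0.361
145 45.7 -0.37
150 46.2 -0.379
155 46.8 -0.387
[559.82704967  79.59810021 251.        ]
[559.41657747  79.57327369 251.        ]
```

>>> servo_tool --pt "0 0 0 0 0 -7 -1" --pt "0 0 0 0 0 -14 -1" --pt "0 0 0 0 0 -21 -1" --pt "0 0 0 0 0 -28 -1" --pt "0 0 0 0 0 -35 -1" --pt "0 0 0 0 0 -42 -1" --pt "0 0 0 0 0 -49 -1" --pt "0 0 0 0 0 -56 -1" --pt "0 0 0 0 0 -63 -1" --pt "0 0 0 0 0 -70 -1" --pt "0 0 0 0 0 -77 -1" --pt "0 0 0 0 0 -84 -1" --pt "0 0 0 0 0 -91 -1" --pt "0 0 0 0 0 -98 -1" --pt "0 0 0 0 0 -105 -1" --pt "0 0 0 0 0 -112 -1" --pt "0 0 0 0 0 -119 -1" --pt "0 0 0 0 0 -126 -1" --pt "0 0 0 0 0 -133 -1" --pt "0 0 0 0 0 -140 -1"

```text
t: 7.35
ee_pos: [559.9, 78.8, 216.3]
orientation: [-2.175, -2.267, -0.001]
ft_force: [-0.6, 0.9, 1.8]
width: 38.6
grasp_force: 30.0
```

>>> servo_tool --pt "0 0 0 0 0 -7 -1" --pt "0 0 0 0 0 -14 -1" --pt "0 0 0 0 0 -21 -1" --pt "0 0 0 0 0 -28 -1" --pt "0 0 0 0 0 -35 -1" --pt "0 0 0 0 0 -40 -1" --pt "0 0 0 0 0 -40 -1" --pt "0 0 -1 0 0 -40 -1" --pt "0 0 -2 0 0 -40 -1" --pt "0 0 -3 0 0 -40 -1" --pt "0 0 -4 0 0 -40 -1" --pt "0 0 -5 0 0 -40 -1" --pt "0 0 -5.9 0 0 -40 -1" --pt "0 0 -5.9 0 0 -40 -1" --pt "0 0 -5.9 0 0 -40 -1" --pt "0 0 -5.9 0 0 -40 -1" --pt "0 0 -5.9 0 0 -40 -1"

```text
t: 8.77
ee_pos: [559.4, 78.8, 157.4]
orientation: [-2.814, -1.396, 0.001]
ft_force: [-4.1, 3.9, 3.8]
width: 38.7
grasp_force: 30.0
```

```bash
python3 - <<'E'
from h import *
d=wrist(); o=ctrl.get_obs(); print(o['ee_pos'],o['ft_force'],o['grasp_force'],o['width'],d['T'][:2,1])
s=grab('side');t=grab('top')
I=[cv2.cvtColor(i['image'],cv2.COLOR_RGB2BGR) for i in(d,s,t)]
cv2.imwrite('pics/m.png',np.hstack([cv2.resize(I[0][100:400,200:440],(400,500)),cv2.resize(I[1][215:315,230:310],(400,500),interpolation=cv2.INTER_CUBIC)]))
# silver spot on grip top relative to camera: slip check
hsv=cv2.cvtColor(I[0],cv2.COLOR_BGR2GRAY)
E
```

```text
[559.41881448  78.78879261 157.42863614] [-4.6875645   3.52038827  3.433456  ] 30.000744871795177 38.970929758444946 [ 0.79623105 -0.60499193]
```

View pics/m.png

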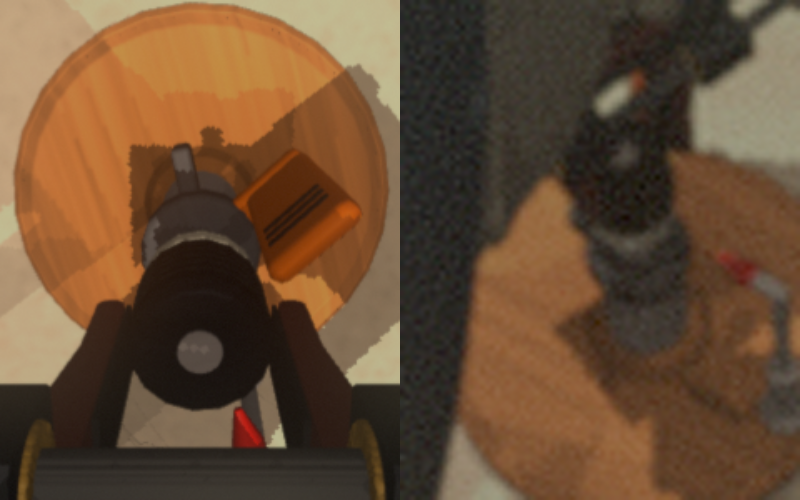

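The wrist view shows the paddle still open and the red tip at ≈(342,345); the side view shows band and tip at about the same level. I'll check the tip height against this third view.

```bash
python3 - <<'E'
from h import *
import pickle
a,b=[pickle.load(open(f+'.pkl','rb')) for f in 'ab']
d=wrist()
for e,p in((a,(266,208.5)),(b,(301.5,181.5))):
    print(two(e,p,d,(342.2,344.8)))
L=[];r_=[]
for e,p in((a,(266,208.5)),(b,(301.5,181.5)),(d,(342.2,344.8))):
    o,r=ray(e,*p); r/=np.linalg.norm(r); M=np.eye(3)-np.outer(r,r); L.append(M); r_.append(M@o)
print(np.linalg.lstsq(np.vstack(L),np.hstack(r_),rcond=None)[0])
s=grab('side'); X=[onz(s,230+720/5-80,215+257/5,z) for z in(142,146,150)]; print(X)
# band lower/upper edge centre in side: crop (633,237)
print([onz(s,230+(633-400)/5,215+238/5,z) for z in(142,146,150)])
E
```

```text
(array([543.32240601,  37.02863878, 148.80668681]), np.float64(0.8056583320732273))
(array([543.24323371,  36.54466323, 148.33775303]), np.float64(0.3730126374919752))
[543.23034365  36.82446832 148.42018104]
[array([544.18344772,  33.94099498, 142.        ]), array([542.34457592,  33.33058835, 146.        ]), array([540.50570413,  32.72018172, 150.        ])]
[array([544.87902556,  72.64188891, 142.        ]), array([543.03723067,  71.8688454 , 146.        ]), array([541.19543577,  71.09580189, 150.        ])]
```

Three-view tip height is ≈148, so I raise 1.5 mm, hold briefly, then turn.

>>> servo_tool --pt "0.05 0 0.15 0 0 0 -1" --pt "0.05 0 0.15 0 0 0 -1" --pt "0.05 0 0.15 0 0 0 -1" --pt "0.05 0 0.15 0 0 0 -1" --pt "0.05 0 0.15 0 0 0 -1" --pt "0.05 0 0.15 0 0 0 -1" --pt "0.05 0 0.15 0 0 5 -1" --pt "0.05 0 0.15 0 0 10 -1" --pt "0.05 0 0.15 0 0 15 -1" --pt "0.05 0 0.15 0 0 20 -1" --pt "0.05 0 0.15 0 0 25 -1" --pt "0.05 0 0.15 0 0 30 -1" --pt "0.05 0 0.15 0 0 35 -1" --pt "0.05 0 0.15 0 0 40 -1" --pt "0.05 0 0.15 0 0 45 -1" --pt "0.05 0 0.15 0 0 50 -1" --pt "0.05 0 0.15 0 0 50 -1" --pt "0.05 0 0.15 0 0 50 -1"

```text
t: 10.52
ee_pos: [560.2, 78.6, 159.0]
orientation: [-1.964, -2.452, -0.0]
ft_force: [-3.8, 2.8, 5.0]
width: 38.8
grasp_force: 30.1
```

>>> servo_tool --pt "0 0 0 0 0 2 -1" --pt "0 0 0 0 0 4 -1" --pt "0 0 0 0 0 6 -1" --pt "0 0 0 0 0 8 -1" --pt "0 0 0 0 0 8 -1"

```text
t: 10.93
ee_pos: [560.4, 78.6, 159.0]
orientation: [1.787, 2.584, 0.0]
ft_force: [-3.1, 2.9, 5.9]
width: 38.5
grasp_force: 30.2
```

```bash
python3 - <<'E'
from h import *
d=wrist('pics/e.png'); o=ctrl.get_obs(); print(o['t'],o['ee_pos'],o['ft_force'],o['moment'],o['grasp_force'],np.arctan2(d['T'][1,1],d['T'][0,1]))
E
```

```text
10.9833 [560.42663532  78.63141887 158.98730809] [-3.46747655  2.65798377  4.83582508] [ 0.50952799  0.70938268 -0.09504993] 30.159867173060775 0.3607014166490081
```

View pics/e.png

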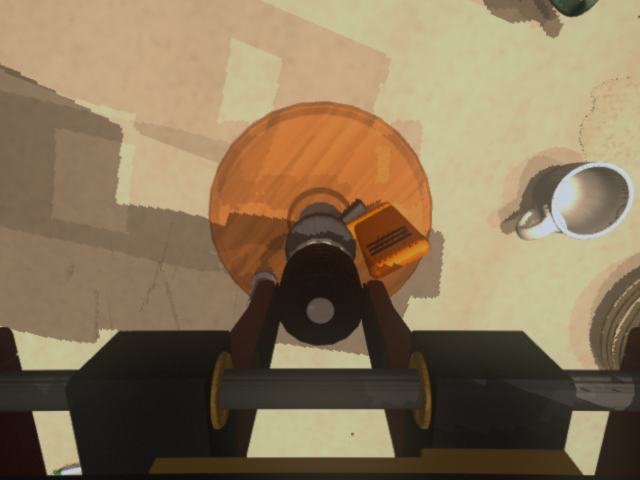

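The paddle at (392,240) sits against the right finger, and the moment shows friction only, so it isn't at the stop yet. I'll keep turning.

>>> servo_tool --pt "0 0 0 0 0 2 -1" --pt "0 0 0 0 0 4 -1" --pt "0 0 0 0 0 4 -1"

```text
t: 11.23
ee_pos: [560.8, 78.5, 159.0]
orientation: [1.696, 2.644, 0.001]
ft_force: [-2.2, 1.0, 4.8]
width: 38.4
grasp_force: 32.2
```

```bash
python3 -c "
from h import *
o=ctrl.get_obs(); T=R.from_rotvec(o['orientation']).as_matrix(); print(o['moment'],o['ft_force'],np.arctan2(T[1,1],T[0,1]))"
```

```text
[ 0.21509744  0.50217527 -0.28382742] [-2.2006845   1.04999692  4.78011058] 0.43010602235115136
```

>>> servo_tool --pt "0 0 0 0 0 2 -1" --pt "0 0 0 0 0 4 -1" --pt "0 0 0 0 0 4 -1"

```text
t: 11.48
ee_pos: [561.4, 78.1, 159.0]
orientation: [1.603, 2.699, 0.001]
ft_force: [1.1, -0.7, 3.3]
width: 38.6
grasp_force: 37.4
```

```bash
python3 -c "
from h import *
o=ctrl.get_obs(); T=R.from_rotvec(o['orientation']).as_matrix(); print(o['moment'],o['ft_force'],o['ee_pos'],np.arctan2(T[1,1],T[0,1]))"
```

```text
[-0.27302582  0.04577382 -0.78616549] [ 1.12629309 -0.67048627  3.33808631] [561.42037804  78.05011952 159.02950519] 0.4988440559576864
```

The moment jumped to −0.79 N m, at the angle where the hard stop was predicted. Before handing in, I'll check for grip slip and the paddle's direction.

```bash
python3 - <<'E'
from h import *
d=wrist('pics/f.png')
for f in('w2','e','f'):
    g=cv2.imread(f'pics/{f}.png',0)[290:332,300:342]; m=(g>70); ys,xs=np.nonzero(m); print(f,len(xs),xs.mean()+300,ys.mean()+290)
h=cv2.cvtColor(d['image'],cv2.COLOR_RGB2HSV); m=((h[...,0]<16)&(h[...,1]>215)&(h[...,2]>90)).astype(np.uint8); m[:190]=0;m[300:]=0;m[:,:345]=0;m[:,440:]=0
c=max(cv2.findContours(m,0,1)[0],key=cv2.contourArea); (u,v)=cv2.minAreaRect(c)[0]; print(u,v,cv2.contourArea(c))
q=onz(d,u,v,143)[:2]-[560,79.2]; print(np.hypot(*q),np.arctan2(q[1],q[0]))
E
```

```text
w2 473 319.7632135306554 310.9830866807611
e 504 319.97222222222223 310.49603174603175
f 508 319.1633858267717 308.50984251968504
383.800048828125 244.10003662109375 1202.0
38.58682300894607 0.8810225091524776
```

```bash
python3 -c "
from workcell import ctrl
print(ctrl.close_job())"
```

```text
the job is handed in; nothing more can be done
None
```

I handed in the job with the fingers still holding the grip and the band at about 147.5 mm, against a pointer measured at about 148 mm (uncertain by about 2 mm). The cam lever is turned to its hard stop (about 0.9 rad by camera), I touched nothing else, and no verdict came back.

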